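# Screw the brass tap elbow round to its mark and lock it

### The arm

A 6-joint arm with a two-finger parallel gripper is mounted at the origin on the work surface. World frame = base frame: x ahead of the robot, y to its left, z up, the work surface at z = 0. Lengths are in m, angles in rad, forces in N, time in s.
With the tool pointing down it reaches from about 0.375 to 0.975 m from the base axis. Payload 3.8 kg.
Tool frame: the origin (TCP) lies midway between the tips of the shut fingers; the grasp point (between the pads) lies 19 mm behind it; x points along the fingers, y is the direction in which the jaws open and shut, and the axes are right-handed (so a half turn about x gives the same grasp; the last joint's range is limited). The gripper opens to 88 mm and grips with 3 to 60 N. Pads are 18 mm wide; open, the fingers measure 123 mm over their backs; the gripper's body (75 mm by 187 mm) begins 45 mm behind the grasp point.
Start: joints at [1.238, 0.264, 1.604, -0, 1.274, -0.037], TCP at [0.197, 0.646, 0.218] pointing down, gripper open.
Joint ranges: [-2.63, 2.63], [-0.94, 2.18], [0.31, 2.57], [-1.31, 4.45], [0, 2.66], [-2.55, 2.55]. Speed limits (rad/s): [2.57, 2.57, 3.14, 3.14, 3.14, 3.14].

### API

Orientations are given as a rotation vector (axis times angle).
In Python, from cell import manip, inverse_kinematics, cams, order gives the robot as it stands. Calls block until the motion is done:
- manip.move_pose(position, orientation): joint-space move of the TCP to a pose.
- manip.move_linear(position, rate=0.15, rot=None): straight line of the TCP; rot=None keeps the orientation; rate is the mean speed in m/s.
- manip.set_joints(angles): joint-space move.
- manip.set_gripper(opening, force=None): finger opening in m; force is the grip in N (None keeps the last); returns when the fingers have stopped.
- manip.dwell(seconds).
- inverse_kinematics(position, orientation): joint angles nearest the present ones, or None.
- manip.state(): the state.
- cams.capture(name): name is "side" or "top"; returns a dict with "image" (480x640x3 uint8, blue, green, red), "z_map" (480x640 float32, m along the optical axis (not along the pixel's ray), 0 where there is no reading), "intrinsics" (3x3 intrinsics, pixels), "position" and "orientation" of the camera in the world. Camera axes: x right, y down, z forward; pixel columns grow to the right and rows downward; lengths in m; the calibration is good to about 2 mm. A picture is of the moment at which its call begins.
A pose or a line that the arm cannot do raises manip.IKError and nothing moves.
- order.close_job(): hands the job in, once; it reports no verdict.
The state is a dict: "clock": time; "joint_pos": joint angles; "joint_velocities": joint speeds; "tau": joint torques, N m; "tool_pos": TCP position; "tcp_rot": TCP orientation; "contact_force": force on the tool from outside, world axes, zero at the start; "moment": the same for the moment, N m; "gripper_width": finger opening in m.
Only numpy, scipy, OpenCV 4.12 (cv2) and the standard library are available. Lean on these libraries where they do the work, as an engineer would, in place of code of your own. Each camera call takes 0.05 s, during which the arm holds its last target.

### The job

On the white tap station, screw the brass elbow further onto its slanted stub (clockwise, looking down onto it) until its outlet points at the red tab; stop there and do not turn it past the tab. Then turn the black cam lever a full quarter turn clockwise to its stop, so that the shoe locks the elbow, and let go. Leave the tumbler, the mug, the pepper mill and the red tab as they are.

Things in the scene. Friction and masses are not known exactly. Their poses are not given: they have to be found in the camera images.
- station: Fixed white tap station, a wedge 200 mm deep, 225 mm wide, 135 mm tall at the back and 28 mm at the front; its top slopes down to its front (-x, roughly towards the robot). A 10 mm low drip tray lies on the table along its +y side. Origin at table height under the stub's foot.
- deck: The station's sloping top face. Origin: where the threaded stub's axis leaves the face, 85 mm above the table. z: along the stub, square to the face, leaning 30 degrees from vertical towards the station's front. x: straight up the slope; y: along the station's y. The face reaches 110 mm down the slope, 100 mm up, 90 mm to +y and 135 mm to -y.
- elbow: Brass elbow, started on the stub, turning only about deck z. Origin on that axis at its lower rim, 20 mm above the face (it sinks 3 mm a turn). x: the way the outlet points; z along the stub. Collar of 36 mm up to 12 mm above the origin; outlet pipe 18 mm thick, rim 22 mm, centred 20 mm above the origin. At first the outlet is 2.8 to 4.6 rad short of the red tab and meets it only once.
- outlet (a point): Centre of the elbow's outlet mouth, 48 mm from the stub's axis.
- head (a point): Centre of the top of the elbow's square head, on the stub's axis. The head, made for gripping, is 26 x 26 mm, flats square to the elbow's x and y, and reaches 34 mm down from here, ending 3 mm above the outlet's rim. The thread screws on clockwise looking down the stub, drags with about 0.15 N m, rising evenly to about 0.27, and stays where it is left.
- mark_ring: Black ring (diameter 104 mm, 4 mm thick) flat on the sloping face round the stub, with the red tab. Origin on the stub's axis at the face; z along the stub; x points from the axis to the middle of the red tab. Stiff: leave it alone.
- mark (a point): Middle of the red tab, on its top, 62 mm from the stub's axis, 7 mm above the face. The tab is 36 mm long radially (42 to 78 mm from the axis) and 13 mm wide; the outlet points at it when the outlet's centre line falls within the tab's width. It lies within 0.5 rad of the deck's +y direction.
- cam (a joint): Turn of the black cam lever (rad) about an axis parallel to deck z: 0 open (lever points up the slope, deck +x), grows clockwise looking down on it, hard stop at 1.571, closed (lever points to deck -y, away from the elbow). Drags with 0.12 to 0.22 N m, rising as it closes, and stays where it is left. It drives a small steel shoe 8 mm towards the elbow's collar.
- cam_pivot (a point): On the cam lever's axis, at the lever's top, 56 mm above the face; 92 mm from the stub's axis on the deck's -y side. The lever is a bar 14 mm wide and 30 mm tall (26 to 56 mm above the face), reaching 52 mm from this axis to its tip and 18 mm the other way; under it is a steel disc, 34 mm in diameter, its top 26 mm above the face.
- cam_tip (a point): Top of the far end of the cam lever, 52 mm from its axis.
- tumbler: Bystander: green glass tumbler, 68 mm across, 100 mm tall; origin under its centre.
- mug: Bystander: white mug, 80 mm across with a handle, 88 mm tall; origin under its centre.
- mill: Bystander: wooden pepper mill, 58 mm across, 130 mm tall; origin under its centre.

How it is judged:
On the way, in this order (a step that is already met when the one before it is completed fails the run):
1. the elbow's outlet points at the red tab (outlet centre within 6.5 mm of the tab's centre line) while the cam lever is still open (y of outlet in the frame of mark_ring between -0.0065 and 0.0065 m and x of outlet in the frame of mark_ring above 0.03 m and value of joint cam below 0.5 rad), for 0.3 s.
2. the cam lever is turned to its closed stop (above 1.4 rad) (value of joint cam above 1.4 rad), for 0.2 s.
At the end, for the whole second after the job is handed in: The outlet's centre is within 6.5 mm of the red tab's centre line, on the tab's side, the elbow is at rest, the cam lever is beyond 1.4 rad (closed stop 1.571), and the tumbler, mug and mill stand upright (y of outlet in the frame of mark_ring between -0.0065 and 0.0065 m and x of outlet in the frame of mark_ring above 0.03 m and value of joint cam above 1.4 rad and angular speed of elbow below 0.05 rad/s and angle between each of tumbler, mug, mill's own z axis and vertical below 0.1 rad); the robot touches nothing.
It fails at once if the elbow is turned past the red tab (outlet more than 14.5 mm beyond its centre line) (y of outlet in the frame of mark_ring below -0.0145 m and x of outlet in the frame of mark_ring above 0.006 m).
It fails at once if the red tab is shifted by more than 6 mm (distance of mark from where it was at the start of the episode above 0.006 m).
It fails at once if the tumbler is shifted by more than 30 mm or tipped (distance of tumbler from where it was at the start of the episode above 0.03 m or angle between tumbler's own z axis and vertical above 0.3 rad).
It fails at once if the mug is shifted by more than 30 mm or tipped (distance of mug from where it was at the start of the episode above 0.03 m or angle between mug's own z axis and vertical above 0.3 rad).
It fails at once if the mill is shifted by more than 30 mm or tipped (distance of mill from where it was at the start of the episode above 0.03 m or angle between mill's own z axis and vertical above 0.3 rad).
It also fails if it takes over 61 s, if anything falls off the work surface, if the arm or the gripper's body presses on something with over 40 N, if the wrist force passes 120 N, or if a joint passes its speed limit or range.

## Working session

There is one attempt and no reset: what is moved stays moved. The work goes in short steps, each a Python script; the robot and the scene stay as the last script left them, time stands still between calls to the robot, and variables do not carry over. Pictures are saved under pics/ and viewed, and the job is handed in when it is done.

```bash
ls; mkdir -p pics; python3 - <<'E'
from cell import manip,cams
import cv2,numpy as np
s=manip.state(); print(s['clock'],s['tool_pos'],s['tcp_rot'],s['gripper_width'])
for n in('side','top'):
    c=cams.capture(n); cv2.imwrite(f'pics/{n}0.png',c['image']); np.savez(f'{n}0.npz',**c)
    print(n,c['intrinsics'].tolist(),c['position'],c['orientation'])
E
```

```text
pics
0.0 [0.19651571 0.6449672  0.21687951] [ 0.23045245  1.55872583 -0.23397176] 0.08791529324290145
side [[453.433385112395, 0.0, 313.32106632308523], [0.0, 453.433385112395, 238.61007631735566], [0.0, 0.0, 1.0]] [ 0.1726215  -0.45412405  0.64616165] [-2.0847403   0.84515845 -0.40820226]
top [[516.376424428868, 0.0, 321.4322475771275], [0.0, 516.376424428868, 241.8926964640026], [0.0, 0.0, 1.0]] [0.558001   0.0327204  1.01387937] [-2.14462049  2.178989   -0.11944287]
```

View pics/side0.png

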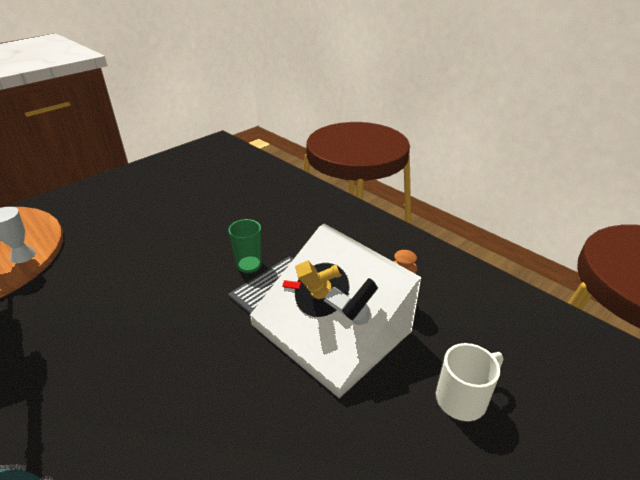

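View pics/top0.png

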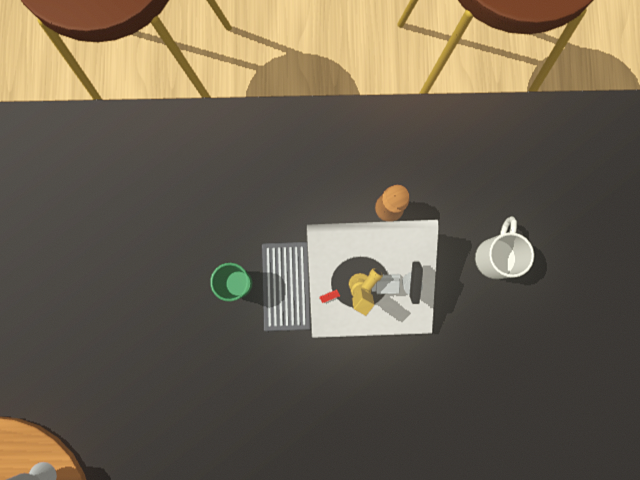

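```bash
cat > h.py <<'E'
import numpy as np,cv2
from scipy.spatial.transform import Rotation as R
def load(f): return dict(np.load(f))
def rays(c,uv):
    uv=np.atleast_2d(np.asarray(uv,float)); K=c['intrinsics']
    d=np.c_[(uv[:,0]-K[0,2])/K[0,0],(uv[:,1]-K[1,2])/K[1,1],np.ones(len(uv))]
    return d@R.from_rotvec(c['orientation']).as_matrix().T
def onplane(c,uv,p,n):
    d=rays(c,uv); o=c['position']; return o+d*(((p-o)@n)/(d@n))[:,None]
def bydepth(c,mask):
    v,u=np.nonzero(mask&(c['z_map']>0)); return c['position']+rays(c,np.c_[u,v])*c['z_map'][v,u][:,None],np.c_[u,v]
def masks(c):
    hsv=cv2.cvtColor(c['image'],cv2.COLOR_BGR2HSV);h,s,v=hsv[...,0].astype(int),hsv[...,1].astype(int),hsv[...,2].astype(int)
    return dict(red=((h<5)|(h>174))&(s>190)&(v>110),brass=(h>15)&(h<32)&(s>130)&(v>70),white=(s<40)&(v>150),black=(v<45))
E
python3 - <<'E'
from h import *
for n in('side','top'):
    c=load(f'{n}0.npz'); m=masks(c)
    # deck plane
    box=np.zeros((480,640),bool)
    if n=='top': box[215:345,300:445]=1
    else: box[220:400,245:425]=1
    P,uv=bydepth(c,m['white']&box)
    best=None;rng=np.random.default_rng(0)
    for i in range(300):
        a=P[rng.choice(len(P),3,False)];nn=np.cross(a[1]-a[0],a[2]-a[0]);l=np.linalg.norm(nn)
        if l<1e-6: continue
        nn/=l; nn*=np.sign(nn[2]); 
        k=abs((P-a[0])@nn)<.003
        if best is None or k.sum()>best.sum():best=k
    Q=P[best];c0=Q.mean(0);nn=np.linalg.svd(Q-c0,full_matrices=False)[2][2];nn*=np.sign(nn[2])
    print(n,'n',nn,'tilt',np.degrees(np.arccos(nn[2])),'yaw',np.degrees(np.arctan2(-nn[1],-nn[0])),c0,len(Q))
    msk=np.zeros((480,640),np.uint8);k=uv[best];msk[k[:,1],k[:,0]]=255
    msk=cv2.morphologyEx(msk,cv2.MORPH_OPEN,np.ones((3,3)))
    yaw=np.arctan2(-nn[1],-nn[0]); 
    ex=np.array([np.cos(yaw)*nn[2],np.sin(yaw)*nn[2],np.hypot(nn[0],nn[1])]);ey=np.cross(nn,ex)
    v,u=np.nonzero(msk);W=onplane(c,np.c_[u,v],c0,nn)
    ab=np.c_[(W-c0)@ex,(W-c0)@ey]; r=cv2.minAreaRect(ab.astype(np.float32)); print('rect',r)
    bp=cv2.boxPoints(r); print((c0+bp[:,:1]*ex+bp[:,1:]*ey).round(4).tolist())
    for k in('red','brass'):
        P,uv=bydepth(c,m[k]&box);print(k,len(P),uv.mean(0),P.mean(0))
    P,uv=bydepth(c,m['brass']&box);hh=(P-c0)@nn; print('brass h pct',np.percentile(hh,[1,50,90,99]))
    np.savez(f'pl_{n}.npz',c0=c0,n=nn)
E
```

```text
side n [-0.49931789 -0.00891369  0.86637301] tilt 29.96014358544121 yaw 1.022720501396223 [ 0.58388401 -0.06206759  0.07972792] 9040
rect ((0.003622576594352722, 0.005969099700450897), (0.2211967557668686, 0.22669047117233276), 0.11215708404779434)
[[0.4889, 0.0554, 0.0262], [0.4933, -0.1713, 0.0264], [0.6849, -0.1674, 0.1369], [0.6805, 0.0592, 0.1367]]
red 106 [291.56603774 284.37735849] [0.56482171 0.01931428 0.07754637]
brass 1076 [327.17007435 272.58643123] [0.70312683 0.01822965 0.04467321]
brass h pct [-1.41387944  0.04709329  0.08787643  0.08975047]
top n [-0.50039849 -0.00941734  0.865744  ] tilt 30.03223106349235 yaw 1.0781608687082087 [ 0.59624952 -0.05568295  0.08806358] 9757
rect ((-0.00727573037147522, 0.0007458701729774475), (0.22232584655284882, 0.22501623630523682), 0.10839894413948059)
[[0.4914, 0.0554, 0.0287], [0.496, -0.1696, 0.0289], [0.6885, -0.1655, 0.1402], [0.6839, 0.0594, 0.14]]
red 15 [324.4        298.26666667] [0.56203945 0.03071552 0.07805202]
brass 772 [362.33290155 289.97020725] [ 0.57510156 -0.03331352  0.13823972]
brass h pct [0.0049695  0.04968402 0.08840302 0.09071611]
```

```bash
python3 - <<'E'
from h import *
a=load('side0.npz')['image'][215:335,245:425];b=load('top0.npz')['image'][230:330,300:450]
cv2.imwrite('pics/crop_s.png',cv2.resize(a,(720,480),interpolation=cv2.INTER_NEAREST));cv2.imwrite('pics/crop_t.png',cv2.resize(b,(750,500),interpolation=cv2.INTER_NEAREST))
E
```

```text
(no output)
```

View pics/crop_s.png

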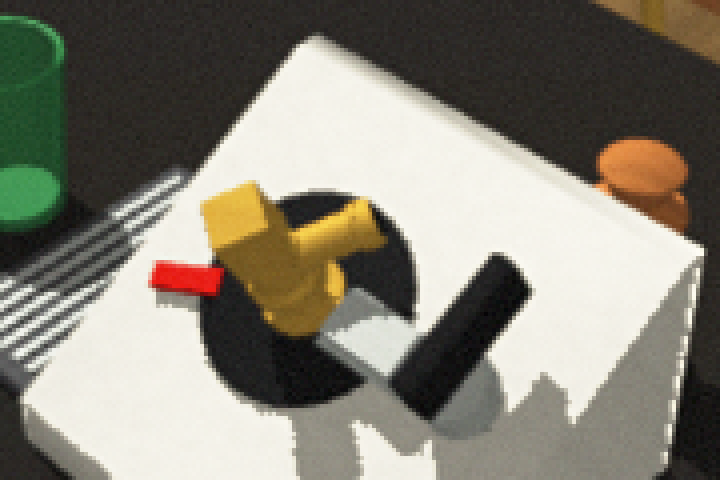

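View pics/crop_t.png

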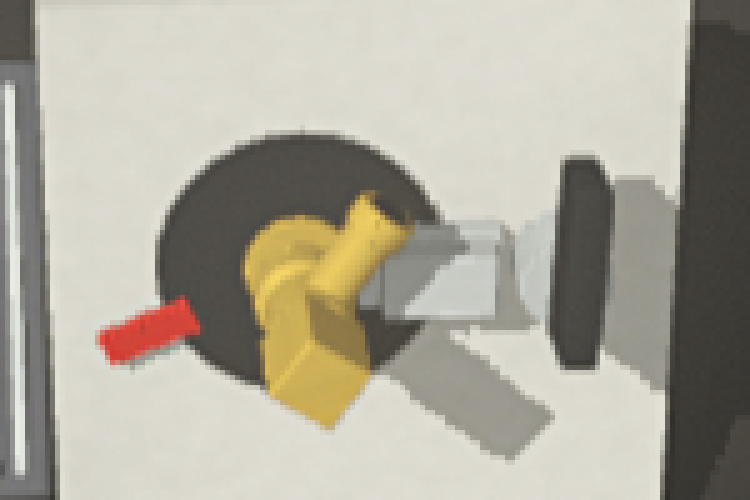

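```bash
cat >> h.py <<'E'
yaw=np.radians(1.05)
D=(R.from_euler('z',yaw)*R.from_euler('y',-30,degrees=True)).as_matrix() # deck axes columns
ex,ey,ez=D.T
E
python3 - <<'E'
from h import *
from scipy.optimize import least_squares
for n in('side','top'):
    c=load(f'{n}0.npz'); m=masks(c); pl=load(f'pl_{n}.npz'); c0=pl['c0']
    print(n,D[:,2],'plane offset',c0@D[:,2])
    hsv=cv2.cvtColor(c['image'],cv2.COLOR_BGR2HSV)
    dark=(hsv[...,2]<110)&(hsv[...,1]<110) if n=='top' else hsv[...,2]<60
    # provisional frame: c0 coords
    def deck(uv,h): return (onplane(c,uv,c0+h*ez,ez)-c0)@D
    box=np.zeros((480,640),np.uint8)
    if n=='top': box[250:312,328:375]=1
    else: box[258:322,290:352]=1
    cs,_=cv2.findContours((dark*box).astype(np.uint8),cv2.RETR_EXTERNAL,cv2.CHAIN_APPROX_NONE)
    k=max(cs,key=cv2.contourArea)[:,0,:]
    q=deck(k,.004)[:,:2]
    best=None;rng=np.random.default_rng(1)
    for i in range(3000):
        a=q[rng.choice(len(q),2,False)];mid=a.mean(0);d=a[1]-a[0];l=np.linalg.norm(d)
        if l<.02 or l>.103: continue
        ce=mid+np.array([-d[1],d[0]])/l*np.sqrt(.0515**2-l*l/4)
        kk=abs(np.linalg.norm(q-ce,axis=1)-.0515)<.0015
        if best is None or kk.sum()>best.sum():best=kk
    f=least_squares(lambda p:np.hypot(*(q[best]-p[:2]).T)-p[2],[*q[best].mean(0),.05])
    f2=least_squares(lambda p:np.hypot(*(q[best]-p[:2]).T)-.0518,q[best].mean(0))
    ring=f2.x; print('ring',best.sum(),f.x,ring)
    W=c0+D@[ring[0],ring[1],0]; print('origin world',W)
    def rel(P): return (P-W)@D
    rb=m['red'] if n=='side' else (((hsv[...,0]<7)|(hsv[...,0]>172))&(hsv[...,1]>130)&(hsv[...,2]>120))
    bb=np.zeros((480,640),bool); bb[270:315,270:345]=1; rb=rb&bb
    v,u=np.nonzero(rb); t=rel(onplane(c,np.c_[u,v],W+.007*ez,ez))
    r=cv2.minAreaRect(t[:,:2].astype(np.float32)); print('tab',len(t),t.mean(0),r, 'ang',np.arctan2(t[:,1].mean(),t[:,0].mean()))
    bb[:]=0; bb[225:325,290:400]=1
    P,uv=bydepth(c,m['brass']&bb); p=rel(P); top=(p[:,2]>.084)&(p[:,2]<.093)
    pr=rel(onplane(c,uv[top],W+.088*ez,ez)); r=cv2.minAreaRect(pr[:,:2].astype(np.float32))
    print('head',top.sum(),np.median(p[top],0),r,uv[top].mean(0))
    o=(p[:,2]>.02)&(p[:,2]<.055)&(np.hypot(p[:,0],p[:,1])>.025)
    print('outlet pts',o.sum(),p[o].mean(0),np.arctan2(p[o,1].mean(),p[o,0].mean()), p[o].max(0))
    # lever
    bb[:]=0
    if n=='top': bb[258:306,405:425]=1
    else: bb[275:325,338:380]=1
    P,uv=bydepth(c,dark&bb);p=rel(P);l=abs(p[:,2]-.056)<.004; print('lever',l.sum(),p[l].mean(0),p[l].min(0),p[l].max(0))
E
```

```text
side [-0.49991604 -0.00916247  0.8660254 ] plane offset -0.22227788892025444
ring 56 [0.00788825 0.02765252 0.05041932] [0.00955742 0.02779771]
origin world [ 0.5916502  -0.03412287  0.08450663]
tab 106 [-0.02587015  0.05384801  0.007     ] ((-0.026546727865934372, 0.054555803537368774), (0.012395176105201244, 0.03468037396669388), 26.826852798461914) ang 2.018664997950596
head 201 [-0.00171307 -0.0010699   0.08796928] ((-0.001609115395694971, -0.0009760074317455292), (0.026112651452422142, 0.02497655153274536), 54.95125961303711) [303.60199005 269.24875622]
outlet pts 150 [ 0.02766583 -0.02352757  0.04641532] -0.7047377457301863 [ 0.04025328 -0.00887392  0.05231027]
lever 325 [ 0.01389714 -0.09306921  0.05558956] [-0.01909349 -0.10034031  0.05206392] [ 0.04899143 -0.08387089  0.05973606]
top [-0.49991604 -0.00916247  0.8660254 ] plane offset -0.2212992056506226
ring 70 [-0.00550841  0.02302143  0.05031523] [-0.00647312  0.02144961]
origin world [ 0.59025151 -0.03433967  0.08482702]
tab 131 [-0.02223443  0.05578542  0.007     ] ((-0.022140584886074066, 0.05654830485582352), (0.015380234457552433, 0.034497298300266266), 21.681665420532227) ang 1.9500698238723573
head 207 [0.00292237 0.00291766 0.08802646] ((0.0028046336956322193, 0.0025347229093313217), (0.025268904864788055, 0.025342252105474472), 56.021209716796875) [363.32850242 305.62801932]
outlet pts 143 [ 0.03320436 -0.01618021  0.04751521] -0.45342938719516446 [ 0.04693059 -0.00436762  0.05362944]
lever 300 [ 0.02056234 -0.09027779  0.05564018] [-0.01635867 -0.09849753  0.05202791] [ 0.0546986  -0.08323602  0.05989096]
```

```bash
cat >> h.py <<'E'
O=np.array([.5914,-.0333,.085]); A0=-.605; AT=2.0-2*np.pi
def pose(x,y,h,phi):
    """TCP at deck coords, tool along -ez, jaw axis at deck angle phi"""
    tx=-ez; ty=np.cos(phi)*ex+np.sin(phi)*ey
    return O+D@[x,y,h], R.from_matrix(np.c_[tx,ty,np.cross(tx,ty)]).as_rotvec()
E
python3 - <<'E'
from h import *
from cell import manip,inverse_kinematics
for k in range(4):
    for a in np.linspace(0,1,5):
        phi=A0+k*np.pi/2+a*(AT-A0)
        q=inverse_kinematics(*pose(0,0,.059-.00176*a,phi)); print(k,a,None if q is None else np.round(q,3))
for k in(0,1):
  for t in(0,.5,1,1.57,1.62):
    l=.042; q=inverse_kinematics(*pose(l*np.cos(t),-.092-l*np.sin(t),.040,np.pi/2-t+k*np.pi)); print('L',k,t,None if q is None else np.round(q,3))
E
```

```text
0 0.0 [-0.162 -0.183  2.324  0.191  0.492  0.28 ]
0 0.25 [-0.162 -0.182  2.324  0.191  0.491  1.199]
0 0.5 [-0.162 -0.181  2.324  0.192  0.49   2.118]
0 0.75 None
0 1.0 [-0.162 -0.179  2.324  0.192  0.488 -2.326]
1 0.0 [-0.162 -0.183  2.324  0.191  0.492 -1.291]
1 0.25 [-0.162 -0.182  2.324  0.191  0.491 -0.372]
1 0.5 [-0.162 -0.181  2.324  0.192  0.49   0.547]
1 0.75 [-0.162 -0.18   2.324  0.192  0.489  1.467]
1 1.0 [-0.162 -0.179  2.324  0.192  0.488  2.386]
2 0.0 None
2 0.25 [-0.162 -0.182  2.324  0.191  0.491 -1.943]
2 0.5 [-0.162 -0.181  2.324  0.192  0.49  -1.023]
2 0.75 [-0.162 -0.18   2.324  0.192  0.489 -0.104]
2 1.0 [-0.162 -0.179  2.324  0.192  0.488  0.815]
3 0.0 [-0.162 -0.183  2.324  0.191  0.492  1.85 ]
3 0.25 None
3 0.5 None
3 0.75 [-0.162 -0.18   2.324  0.192  0.489 -1.675]
3 1.0 [-0.162 -0.179  2.324  0.192  0.488 -0.756]
L 0 0 [-0.346 -0.052  2.2    0.362  0.528 -2.206]
L 0 0.5 [-0.391 -0.044  2.197  0.4    0.536 -1.78 ]
L 0 1 [-0.434 -0.046  2.215  0.441  0.537 -1.354]
L 0 1.57 [-0.468 -0.061  2.253  0.482  0.528 -0.854]
L 0 1.62 [-0.47  -0.063  2.257  0.485  0.527 -0.809]
L 1 0 [-0.346 -0.052  2.2    0.362  0.528  0.936]
L 1 0.5 [-0.391 -0.044  2.197  0.4    0.536  1.362]
L 1 1 [-0.434 -0.046  2.215  0.441  0.537  1.787]
L 1 1.57 [-0.468 -0.061  2.253  0.482  0.528  2.287]
L 1 1.62 [-0.47  -0.063  2.257  0.485  0.527  2.333]
```

```bash
python3 - <<'E'
from h import *
from cell import manip,cams
phi=A0+np.pi/2
manip.move_linear([.25,.55,.34]) if 0 else None
manip.move_pose(*pose(0,0,.059+.14,phi)); s=manip.state();print(s['clock'],s['joint_pos'],s['tool_pos'])
manip.move_linear(pose(0,0,.059+.045,phi)[0],rate=.15)
for n in('side','top'):
    c=cams.capture(n); cv2.imwrite(f'pics/{n}1.png',c['image'])
s=manip.state();print(s['clock'],s['tool_pos'],s['contact_force'])
E
```

```text
2.7 [-0.20115778 -0.48003804  2.29094733  0.14977538  0.82319994 -1.2595419 ] [ 0.4922067  -0.03466655  0.2574944 ]
3.5833 [ 0.54000853 -0.03431324  0.17648752] [-0.25601994  0.24020433 -0.12431808]
```

View pics/side1.png

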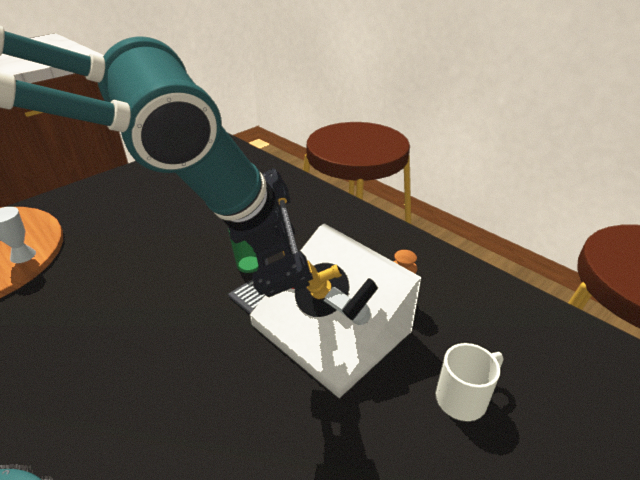

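View pics/top1.png

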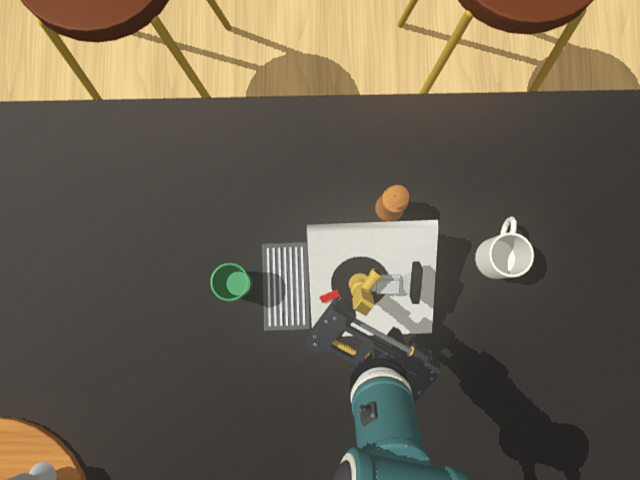

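```bash
python3 - <<'E'
from h import *
from cell import manip,cams
phi=A0+np.pi/2
def p(t):
    s=manip.state();print(t,s['clock'],s['gripper_width'],((s['tool_pos']-O)@D).round(4),(s['contact_force']@D).round(1),(s['moment']@D).round(2))
manip.move_linear(pose(0,0,.059,phi)[0],rate=.1);p('down')
manip.set_gripper(.032,force=10);p('near')
manip.set_gripper(0.0,force=10);p('grip')
manip.set_gripper(0.0,force=35);p('grip35')
E
```

```text
down 4.1833 0.08831819917780266 [ 0.0001 -0.      0.0591] [0.1 0.5 1.8] [-0.01  0.25  0.02]
near 5.1167 0.03190504268756017 [-0.     0.     0.059] [-0.2  0.3 -0.5] [0.01 0.27 0.01]
grip 5.375 0.02599734516826571 [0.     0.0001 0.059 ] [-0.1  0.3  0.4] [ 0.15  0.18 -0.07]
grip35 5.5917 0.025340690169877264 [0.     0.0001 0.059 ] [ 0.1  1.6 -0.1] [ 0.25  0.21 -0.11]
```

```bash
cat >> h.py <<'E'
def turn(manip,ik,a,b,step=.4):
    n=max(1,int(np.ceil(abs(b-a)/step)))
    for th in np.linspace(a,b,n+1)[1:]:
        pz,rv=pose(0,0,.059+.003*(th-A0)/(2*np.pi),th+np.pi/2)
        manip.set_joints(ik(pz,rv))
E
python3 - <<'E'
from h import *
from cell import manip,cams,inverse_kinematics as ik
def p(t):
    s=manip.state();print(t,s['clock'],s['joint_pos'][5],s['gripper_width'],((s['tool_pos']-O)@D).round(4),(s['contact_force']@D).round(1),(s['moment']@D).round(2))
turn(manip,ik,A0,A0-.4);p('a')
turn(manip,ik,A0-.4,A0-1.8);p('b')
turn(manip,ik,A0-1.8,A0-3.1);p('c')
for n in('side','top'):
    c=cams.capture(n); cv2.imwrite(f'pics/{n}2.png',c['image']);np.savez(f'{n}2.npz',**c)
E
```

```text
a 6.0583 -0.8942885724705203 0.025383502695304833 [-0.0006 -0.0005  0.0588] [-2.5 -4.   2.9] [-0.7   0.67 -0.1 ]
b 7.7583 0.5052294710096874 0.02544030359139433 [-0.004  0.     0.058] [-9.9 -4.7 15.6] [-0.81  1.9  -0.06]
c 9.3917 1.8048268534858494 0.025459123161939108 [-0.0044  0.003   0.0574] [-8.  10.3 16. ] [ 1.8   1.66 -0.06]
```

View pics/side2.png

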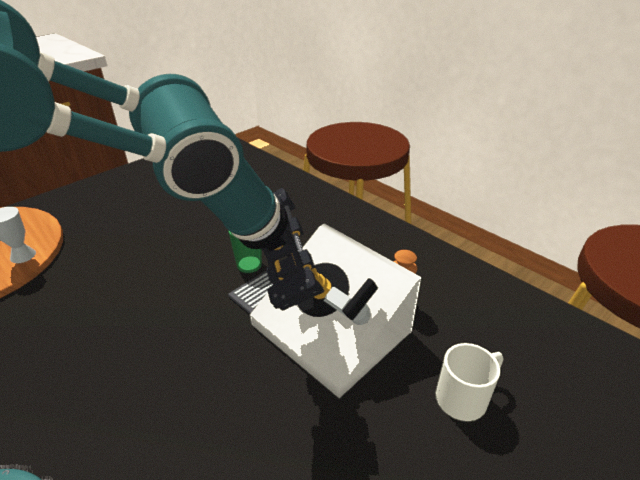

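View pics/top2.png

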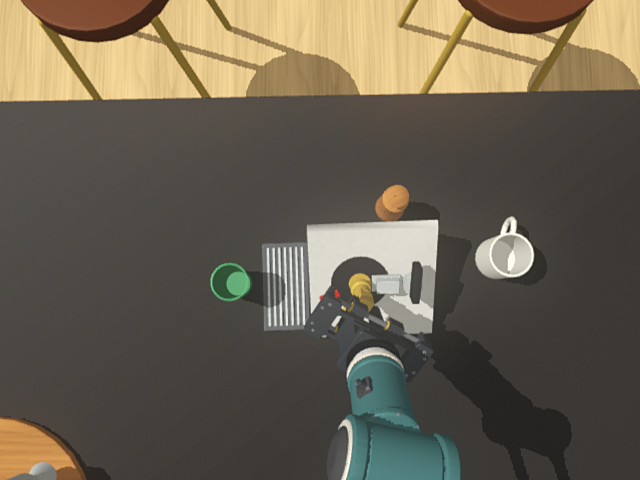

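```bash
python3 - <<'E'
from h import *
from cell import manip,cams,inverse_kinematics as ik
def p(t):
    s=manip.state();M=D.T@R.from_rotvec(s['tcp_rot']).as_matrix();print(t,s['clock'],s['joint_pos'][5],s['gripper_width'],((s['tool_pos']-O)@D).round(4),(s['contact_force']@D).round(1),(s['moment']@D).round(2),'elbow ang',np.arctan2(M[1,1],M[0,1])-np.pi/2)
turn(manip,ik,A0-3.1,A0-3.65);p('d')
manip.dwell(.4);p('e')
s=manip.state();tp=s['tool_pos']
manip.set_gripper(.06);p('rel')
s=manip.state()
manip.move_linear(s['tool_pos']+.16*ez,rate=.2)
manip.move_linear(manip.state()['tool_pos']+np.array([-.05,.0,.06]),rate=.2) if 0 else None
p('up')
for n in('side','top'):
    c=cams.capture(n); cv2.imwrite(f'pics/{n}3.png',c['image']);np.savez(f'{n}3.npz',**c)
E
```

```text
d 10.225 2.354716258948106 0.025628391331076222 [-0.0033  0.0038  0.0571] [-5.9 15.7 11.8] [ 2.69  1.03 -0.06] elbow ang -4.253308714164911
e 10.625 2.354490280661137 0.025669875169899086 [-0.0033  0.0038  0.0571] [-4.4 16.3 11.4] [ 2.7   0.99 -0.09] elbow ang -4.253135778860395
rel 11.2917 2.357612770793668 0.060001547348901035 [ 0.     -0.0002  0.0572] [ 0.2 -0.9 -0.1] [ 0.08  0.34 -0.12] elbow ang -4.255108688924831
up 12.2417 2.3894360058746695 0.05978249499827036 [-9.000e-04 -2.000e-04  2.164e-01] [ 0.2 -0.4 -0.5] [-0.    0.41  0.02] elbow ang -4.255178847978106
```

View pics/side3.png

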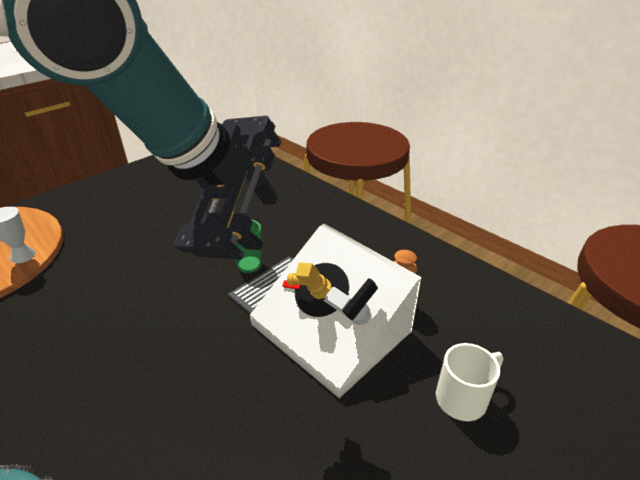

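View pics/top3.png

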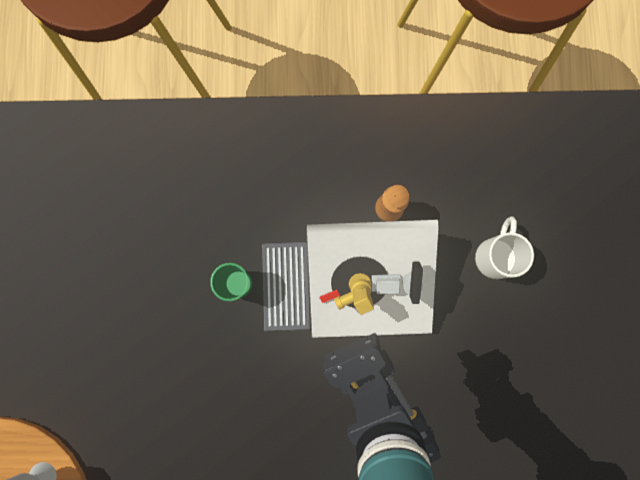

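```bash
python3 - <<'E'
from h import *
for n in('side','top'):
    c=load(f'{n}3.npz'); m=masks(c); img=c['image']
    bb=np.zeros((480,640),bool); bb[258:325,283:400]=1
    P,uv=bydepth(c,m['brass']&bb); p=(P-O)@D
    top=(p[:,2]>.082)&(p[:,2]<.092)
    hc=p[top].mean(0); pr=((onplane(c,uv[top],O+.0863*ez,ez)-O)@D)[:,:2]
    r=cv2.minAreaRect(pr.astype(np.float32)); hc=np.array(r[0])
    print(n,'head',top.sum(),r)
    o=(p[:,2]>.025)&(p[:,2]<.052)&(np.hypot(*(p[:,:2]-hc).T)>.024)&(np.hypot(*(p[:,:2]-hc).T)<.06)&(p[:,1]>.015)
    q=p[o]; print('outlet',o.sum(),q.min(0),q.max(0))
    # top ridge points
    rg=q[:,2]>.040
    d=q[rg][:,:2]-hc; print('ridge',rg.sum(),np.arctan2(d[:,1].mean(),d[:,0].mean()))
    hsv=cv2.cvtColor(img,cv2.COLOR_BGR2HSV)
    rb=((hsv[...,0]<7)|(hsv[...,0]>172))&(hsv[...,1]>130)&(hsv[...,2]>120)&bb|(m['red']&bb)
    bb2=np.zeros_like(bb);bb2[270:315,270:345]=1
    rb=(((hsv[...,0]<7)|(hsv[...,0]>172))&(hsv[...,1]>130)&(hsv[...,2]>120))&bb2
    v,u=np.nonzero(rb);t=((onplane(c,np.c_[u,v],O+.007*ez,ez)-O)@D)[:,:2]
    print('tab',len(t),t.mean(0),cv2.minAreaRect(t.astype(np.float32)))
    x0,y0=(270,255) if n=='side' else (310,265)
    cv2.imwrite(f'pics/crop3_{n}.png',cv2.resize(img[y0:y0+60,x0:x0+80],(800,600),interpolation=cv2.INTER_CUBIC))
E
```

```text
side head 204 ((-0.0027911849319934845, -0.001588108018040657), (0.025139424949884415, 0.027288801968097687), 30.05099868774414)
outlet 110 [-0.03067802  0.01662177  0.03706159] [-0.01224566  0.0439664   0.05074714]
ridge 102 2.056957832064165
tab 75 [-0.02893644  0.05401776] ((-0.02875523455440998, 0.053150761872529984), (0.01241338811814785, 0.03593158721923828), 13.056689262390137)
top head 216 ((0.0019464571960270405, 0.0012130048125982285), (0.026722833514213562, 0.025787215679883957), 28.054798126220703)
outlet 143 [-0.02410202  0.01894914  0.03602817] [-0.0024976   0.04658927  0.05140813]
ridge 131 1.9811218188852535
tab 128 [-0.02356427  0.05513702] ((-0.023951364681124687, 0.055429182946681976), (0.01386584248393774, 0.035166189074516296), 25.916675567626953)
```

View pics/crop3_side.png

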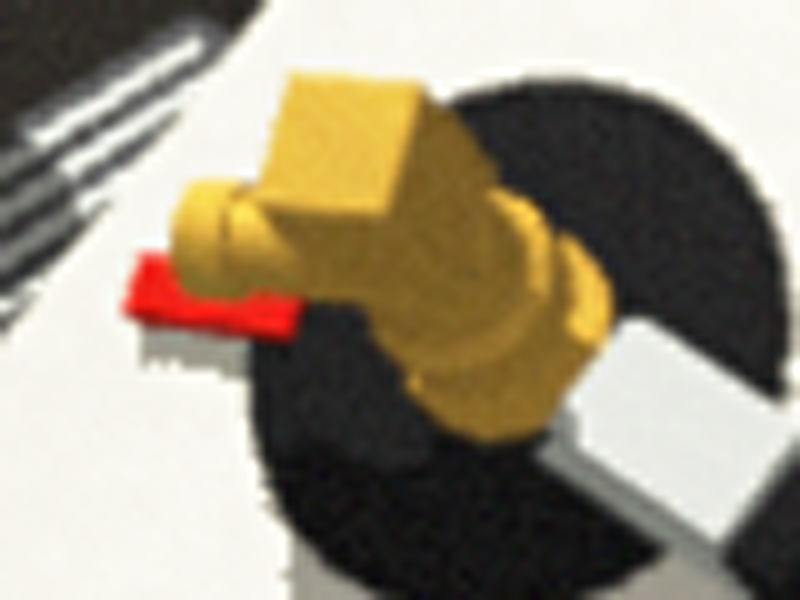

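View pics/crop3_top.png

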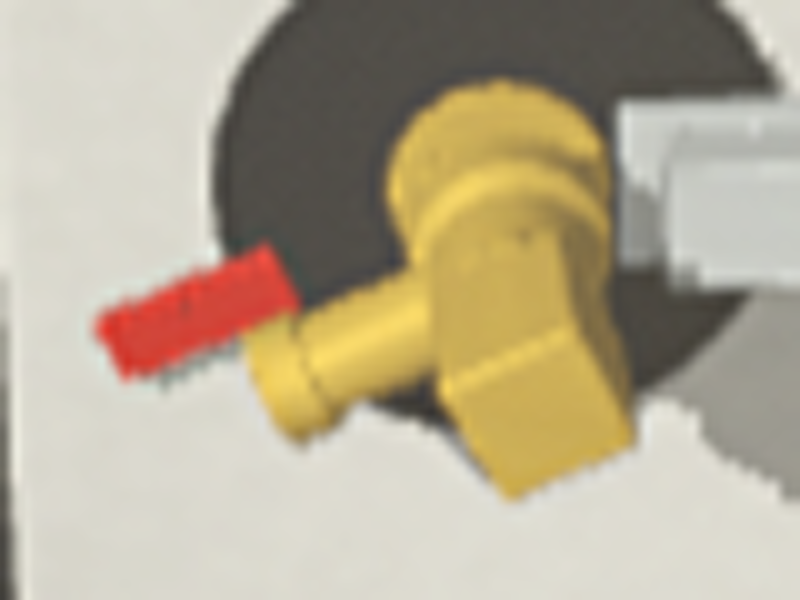

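```bash
cat >> h.py <<'E'
PV=(-.0012,-.0908)
def lev(t,h,l=.042): return pose(PV[0]+l*np.cos(t),PV[1]-l*np.sin(t),h,np.pi/2-t+np.pi)
E
python3 - <<'E'
from h import *
from cell import manip,cams,inverse_kinematics as ik
def p(t):
    s=manip.state();M=D.T@R.from_rotvec(s['tcp_rot']).as_matrix();print(t,s['clock'],s['joint_pos'][5].round(3),s['gripper_width'],((s['tool_pos']-O)@D).round(4),(s['contact_force']@D).round(1),(s['moment']@D).round(2))
manip.set_gripper(.034)
q=ik(*lev(0,.15));print(q)
manip.set_joints(q);p('above')
manip.move_linear(lev(0,.070)[0],rate=.15);p('70')
for n in('side','top'):
    c=cams.capture(n); cv2.imwrite(f'pics/{n}4.png',c['image'])
E
```

```text
[-0.39398368 -0.27095442  2.19535313  0.29736582  0.75299539  0.98873145]
above 14.1667 0.99 0.03390813204949465 [ 0.0408 -0.0907  0.1501] [-0.3  0.1 -0.8] [ 0.01  0.4  -0.03]
70 14.85 0.958 0.03408848007420418 [ 0.0412 -0.0907  0.0703] [ 0.1  0.1 -0.7] [0.02 0.34 0.  ]
```

View pics/side4.png

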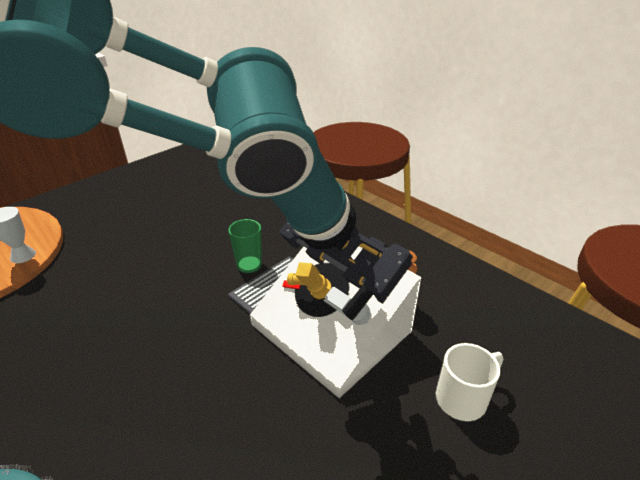

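View pics/top4.png

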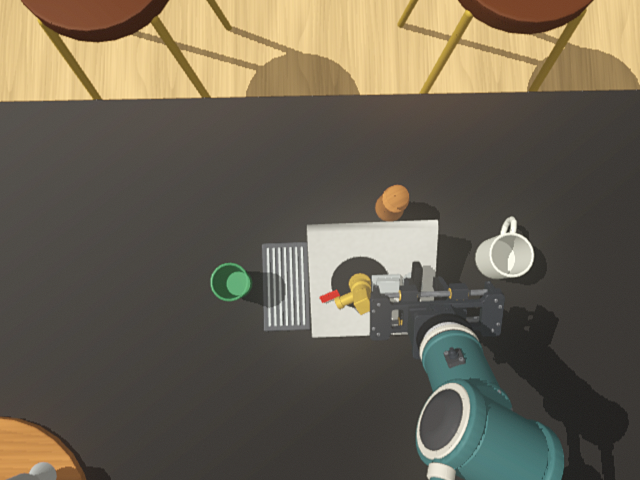

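```bash
python3 - <<'E'
from h import *
from cell import manip,cams,inverse_kinematics as ik
def p(t):
    s=manip.state();print(t,s['clock'],s['joint_pos'][5].round(3),s['gripper_width'].round(4),((s['tool_pos']-O)@D).round(4),(s['contact_force']@D).round(1),(s['moment']@D).round(2)); return s['contact_force']@D
f=p('0')
for h in(.058,.05,.042):
    manip.move_linear(lev(0,h)[0],rate=.08);f=p(h)
    if np.linalg.norm(f)>8: print('contact');break
else:
    manip.set_gripper(0,force=12);p('grip')
    for t in np.arange(.2,1.65,.2):
        manip.set_joints(ik(*lev(t,.042)));f=p(round(t,2))
        if np.linalg.norm(f)>35: break
for n in('side','top'):
    c=cams.capture(n); cv2.imwrite(f'pics/{n}5.png',c['image'])
E
```

```text
Traceback (most recent call last):
AttributeError: 'float' object has no attribute 'round'
```

```bash
python3 - <<'E'
from h import *
from cell import manip,cams,inverse_kinematics as ik
def p(t):
    s=manip.state();print(t,s['clock'],round(s['joint_pos'][5],3),round(s['gripper_width'],4),((s['tool_pos']-O)@D).round(4),(s['contact_force']@D).round(1),(s['moment']@D).round(2)); return s['contact_force']@D
f=p('0')
for h in(.058,.05,.042):
    manip.move_linear(lev(0,h)[0],rate=.08);f=p(h)
    if np.linalg.norm(f)>8: print('contact');break
else:
    manip.set_gripper(0,force=12);p('grip')
    for t in np.arange(.2,1.65,.2):
        manip.set_joints(ik(*lev(t,.042)));f=p(round(t,2))
        if np.linalg.norm(f)>35: break
for n in('side','top'):
    c=cams.capture(n); cv2.imwrite(f'pics/{n}5.png',c['image'])
E
```

```text
0 14.95 0.958 0.0342 [ 0.0421 -0.0911  0.0711] [ 0.3 -0.3 -0.4] [ 0.    0.38 -0.02]
0.058 15.25 0.95 0.0339 [ 0.0404 -0.0907  0.0578] [-0.3  0.5 -0.1] [-0.01  0.37  0.03]
0.05 15.5 0.945 0.034 [ 0.0402 -0.0906  0.0496] [-0.1  1.3 -0. ] [0.01 0.4  0.04]
0.042 15.75 0.939 0.0338 [ 0.0402 -0.0906  0.0416] [-1.5 -0.3 -0.3] [-0.01  0.4   0.02]
grip 16.375 0.939 0.0004 [ 0.0408 -0.0908  0.0421] [ 0.1  1.  -0.2] [-0.03  0.42  0.02]
0.2 16.6583 1.107 0.0007 [ 0.04   -0.0993  0.042 ] [-0.6 -0.5  0.7] [-0.04  0.38 -0.01]
0.4 16.9417 1.275 0.0006 [ 0.0373 -0.1071  0.042 ] [-0.2  0.4 -0.7] [0.11 0.39 0.01]
0.6 17.225 1.443 0.0004 [ 0.0334 -0.1143  0.042 ] [ 0.1 -0.5  0.6] [0.02 0.42 0.03]
0.8 17.5083 1.612 0.0006 [ 0.028  -0.1207  0.042 ] [ 0.5 -0.5  0.6] [0.06 0.38 0.01]
1.0 17.7917 1.783 0.0005 [ 0.0215 -0.1259  0.042 ] [ 0.6 -0.1 -1.2] [ 0.05  0.38 -0.03]
1.2 18.075 1.956 0.0001 [ 0.0141 -0.1298  0.042 ] [ 0.2 -0.4  0.3] [ 0.08  0.37 -0.09]
1.4 18.3667 2.131 0.0005 [ 0.0061 -0.1321  0.042 ] [ 0.7  0.1 -0.6] [0.15 0.34 0.06]
1.6 18.6583 2.31 0.0003 [-0.0022 -0.1327  0.042 ] [ 0.8  0.3 -0.4] [ 0.05  0.27 -0.06]
```

View pics/side5.png

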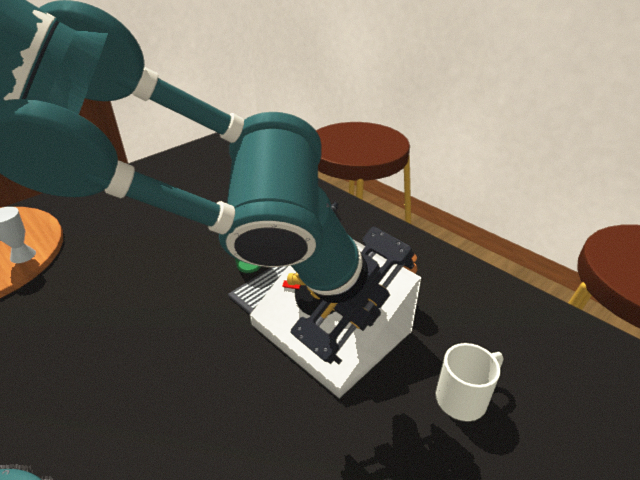

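View pics/top5.png

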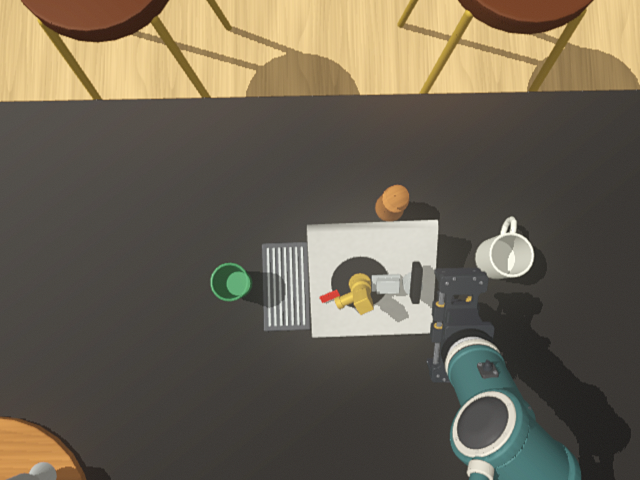

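```bash
python3 - <<'E'
import cv2
a=cv2.imread('pics/side4.png')[215:335,270:430];b=cv2.imread('pics/side5.png')[215:380,250:430]
cv2.imwrite('pics/c4.png',cv2.resize(a,(800,600),interpolation=cv2.INTER_CUBIC));cv2.imwrite('pics/c5.png',cv2.resize(b,(654,600),interpolation=cv2.INTER_CUBIC))
E
```

```text
(no output)
```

View pics/c4.png

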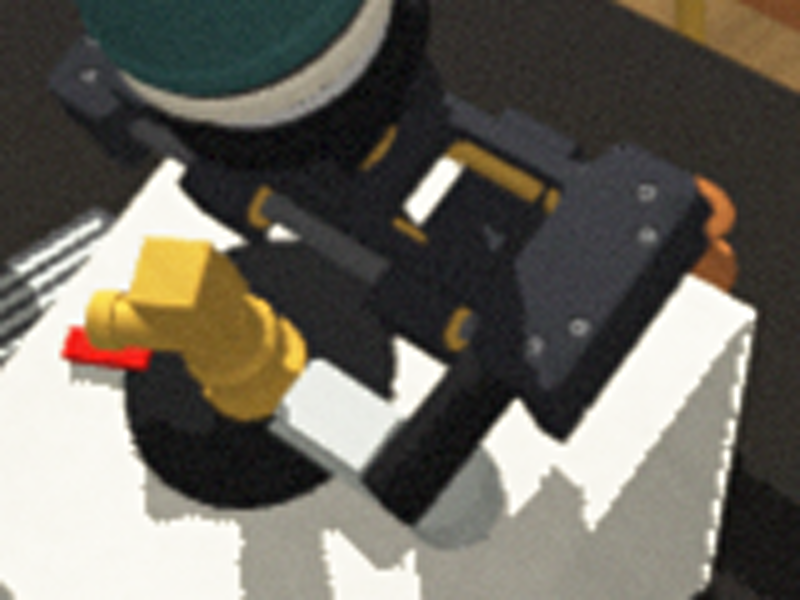

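View pics/c5.png

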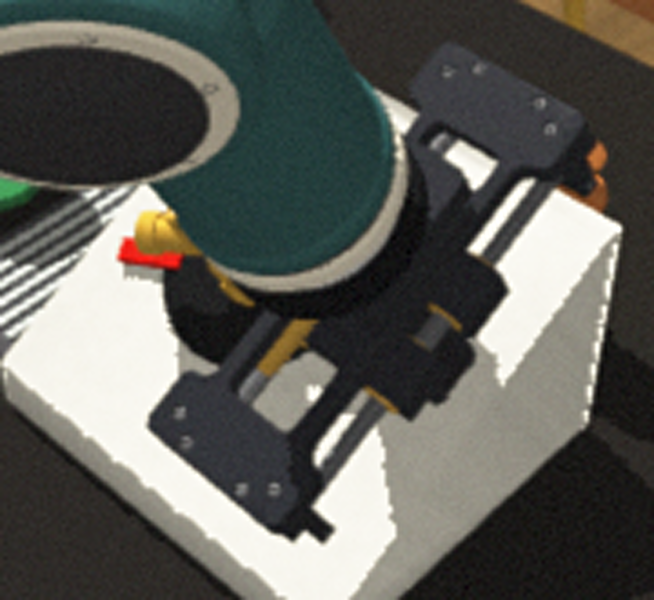

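```bash
python3 - <<'E'
from h import *
from cell import manip,cams
s=manip.state();print(s['clock'],((s['tool_pos']-O)@D),R.from_rotvec(s['tcp_rot']).as_matrix().T@ez, D.T@R.from_rotvec(s['tcp_rot']).as_matrix())
for n in('side','top'):
    c=cams.capture(n); np.savez(f'{n}6.npz',**c)
    hsv=cv2.cvtColor(c['image'],cv2.COLOR_BGR2HSV)
    v,u=np.mgrid[0:480,0:640]
    P,uv=bydepth(c,np.ones((480,640),bool)); T=R.from_rotvec(s['tcp_rot']).as_matrix(); q=(P-s['tool_pos'])@T; p=(P-O)@D
    k=(abs(q[:,1])<.14)&(abs(q[:,2])<.05)&(q[:,0]<.03)&(q[:,0]>-.1)&(p[:,2]>.012)
    for lo in np.arange(-.1,.03,.01):
        j=k&(q[:,0]>=lo)&(q[:,0]<lo+.01)
        if j.sum(): print(n,round(lo,2),j.sum(),q[j].min(0).round(3),q[j].max(0).round(3),uv[j].mean(0).round())
    j=(abs(p[:,0]-.015)<.06)&(abs(p[:,1]+.1)<.06)&(p[:,2]>.04)&(p[:,2]<.07)
    print('blk',j.sum(),p[j].min(0),p[j].max(0),np.median(p[j],0))
E
```

```text
18.7583 [-0.00167096 -0.13289397  0.04214057] [-9.99999694e-01 -7.20297588e-04 -3.04597155e-04] [[ 7.12968497e-04 -9.99725613e-01  2.34134471e-02]
 [-3.21378227e-04  2.34132228e-02  9.99725821e-01]
 [-9.99999694e-01 -7.20297588e-04 -3.04597155e-04]]
side -0.1 438 [-0.1   -0.086 -0.036] [-0.09   0.084  0.024] [369. 306.]
side -0.09 56 [-0.09  -0.086 -0.036] [-0.082  0.083  0.018] [376. 308.]
side -0.08 4 [-0.08  -0.009 -0.009] [-0.071 -0.009 -0.004] [367. 300.]
side -0.07 22 [-0.065 -0.012 -0.011] [-0.06   0.     0.002] [365. 304.]
side -0.06 20 [-0.059 -0.014 -0.012] [-0.05  -0.003 -0.009] [373. 307.]
side -0.05 32 [-0.049 -0.015 -0.012] [-0.04  -0.002 -0.004] [374. 310.]
side -0.04 35 [-0.04  -0.015 -0.012] [-0.03   0.012 -0.007] [375. 314.]
side -0.03 45 [-0.03  -0.014 -0.012] [-0.02   0.013 -0.009] [375. 318.]
side -0.02 4 [-0.02  -0.01  -0.011] [-0.017  0.006 -0.009] [376. 318.]
blk 43 [-0.01383878 -0.14487445  0.05921158] [ 0.01193789 -0.14198203  0.06996885] [-0.00055103 -0.14306734  0.06570266]
top -0.1 263 [-0.1   -0.09  -0.034] [-0.09   0.082  0.034] [443. 308.]
top -0.09 11
[... 245 characters left out ...]
.018  0.006] [452. 297.]
top -0.05 1 [-0.048 -0.019 -0.01 ] [-0.048 -0.019 -0.01 ] [453. 295.]
top -0.04 8 [-0.039 -0.018  0.008] [-0.03  0.    0.01] [438. 294.]
top -0.03 15 [-0.029 -0.017  0.007] [-0.021  0.005  0.01 ] [437. 296.]
top -0.02 312 [-0.02  -0.054  0.008] [-0.01   0.016  0.049] [417. 285.]
top -0.01 68 [-0.01  -0.054  0.034] [-0.     0.013  0.049] [414. 278.]
top -0.0 61 [ 0.    -0.054  0.036] [0.01  0.015 0.049] [413. 274.]
top 0.01 46 [ 0.01  -0.053  0.026] [0.02  0.014 0.05 ] [413. 282.]
top 0.02 8 [ 0.021 -0.02   0.046] [ 0.03  -0.015  0.05 ] [409. 275.]
blk 400 [-0.01655119 -0.12650994  0.04020259] [ 0.05316592 -0.0833863   0.06909093] [ 0.02106165 -0.09055088  0.05584096]
```

```bash
python3 - <<'E'
from h import *
from cell import manip,cams,inverse_kinematics as ik
def p(t):
    s=manip.state();print(t,round(s['clock'],2),round(s['joint_pos'][5],3),round(s['gripper_width'],4),((s['tool_pos']-O)@D).round(4),(s['contact_force']@D).round(1),(s['moment']@D).round(2)); return s['contact_force']@D
manip.move_linear(manip.state()['tool_pos']+.05*ez)
manip.set_gripper(.034)
manip.set_joints(ik(*lev(.8,.09)));manip.set_joints(ik(*lev(0,.09)));f=p('above')
for h in(.06,.045,.035,.029,.022):
    manip.move_linear(lev(0,h)[0],rate=.08);f=p(h)
    if np.linalg.norm(f)>8: print('contact');break
else:
    manip.set_gripper(0,force=12);p('grip')
for n in('side','top'):
    c=cams.capture(n); cv2.imwrite(f'pics/{n}7.png',c['image'])
E
```

```text
above 21.4 0.97 0.0342 [ 0.0405 -0.0909  0.09  ] [ 0.2  0.2 -0. ] [-0.05  0.39 -0.  ]
0.06 21.93 0.952 0.0345 [ 0.0401 -0.0907  0.0593] [-0.8  0.3 -0. ] [ 0.01  0.35 -0.04]
0.045 22.27 0.941 0.034 [ 0.0402 -0.0906  0.0446] [ 0.6 -0.4 -0.1] [-0.02  0.32 -0.05]
0.035 22.54 0.934 0.0338 [ 0.0403 -0.0906  0.0347] [ 0.2 -0.4  0.1] [0.04 0.37 0.08]
0.029 22.79 0.929 0.0334 [ 0.0405 -0.0907  0.0287] [-0.7  0.4 -0.2] [-0.03  0.4  -0.03]
0.022 23.04 0.923 0.0339 [ 0.0402 -0.0907  0.0215] [-0.9  0.   0.6] [ 0.01  0.33 -0.03]
grip 23.48 0.923 0.0139 [ 0.0412 -0.0909  0.0221] [ 1.5 -0.8 -0.6] [-0.09  0.28 -0.11]
```

```bash
python3 - <<'E'
from h import *
from cell import manip,cams,inverse_kinematics as ik
def p(t):
    s=manip.state();M=D.T@R.from_rotvec(s['tcp_rot']).as_matrix();print(t,round(s['clock'],2),round(s['gripper_width'],4),((s['tool_pos']-O)@D).round(4),(s['contact_force']@D).round(1),(s['moment']@D).round(2),'lev',np.arctan2(M[0,1],-M[1,1]).round(3)); return s['contact_force']@D
for t in [.2,.4,.6,.8,1.,1.2,1.4,1.5,1.57,1.6]:
    manip.set_joints(ik(*lev(t,.022)));f=p(round(t,2))
    if np.linalg.norm(f)>35: break
for n in('side','top'):
    c=cams.capture(n); cv2.imwrite(f'pics/{n}8.png',c['image'])
E
```

```text
0.2 23.86 0.0138 [ 0.0401 -0.0991  0.0221] [1.2 1.7 1.1] [ 0.05  0.25 -0.16] lev -0.197
0.4 24.14 0.0142 [ 0.0376 -0.1072  0.0221] [ 1.4 -0.3  1.3] [ 0.    0.34 -0.1 ] lev -0.394
0.6 24.43 0.0137 [ 0.0336 -0.1145  0.0221] [ 0.1 -1.   0.5] [-0.17  0.41 -0.03] lev -0.593
0.8 24.71 0.0139 [ 0.0283 -0.121   0.0221] [-0.2 -2.5  0.9] [-0.34  0.43 -0.01] lev -0.793
1.0 24.99 0.0137 [ 0.0217 -0.1264  0.0221] [-1.7 -3.7  1.2] [-0.45  0.48 -0.01] lev -0.993
1.2 25.27 0.0133 [ 0.0142 -0.1302  0.0221] [-1.4 -3.6  2.7] [-0.55  0.54  0.05] lev -1.195
1.4 25.57 0.014 [ 0.0061 -0.1326  0.0221] [-2.  -4.6  3.2] [-0.65  0.57  0.07] lev -1.396
1.5 25.82 0.0139 [ 0.002  -0.1332  0.0221] [-0.8 -5.2  4.2] [-0.72  0.68  0.02] lev -1.495
1.57 26.07 0.0141 [-0.0008 -0.1333  0.0221] [-2.1 -5.   2.9] [-0.73  0.57  0.07] lev -1.565
1.6 26.32 0.0138 [-0.0018 -0.1333  0.0221] [ 0.  -4.9  1.8] [-0.73  0.46  0.07] lev -1.596
```

View pics/top8.png

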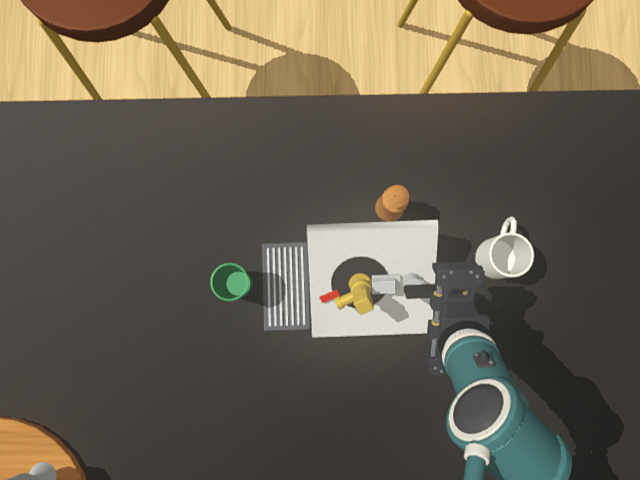

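```bash
python3 - <<'E'
from h import *
from cell import manip,cams,inverse_kinematics as ik
def p(t):
    s=manip.state();M=D.T@R.from_rotvec(s['tcp_rot']).as_matrix();print(t,round(s['clock'],2),round(s['gripper_width'],4),((s['tool_pos']-O)@D).round(4),(s['contact_force']@D).round(1),(s['moment']@D).round(2),'lev',np.arctan2(M[0,1],-M[1,1]).round(3)); return s['contact_force']@D
for t in [1.64,1.68]:
    manip.set_joints(ik(*lev(t,.022)));f=p(round(t,2))
    if abs(f[0])>8: break
manip.dwell(.3)
manip.set_gripper(.034);p('rel')
manip.move_linear(manip.state()['tool_pos']+.15*ez);p('up')
q=ik([.35,.25,.35],[0.23,1.5587,-.234]); 
manip.move_linear(manip.state()['tool_pos']+np.array([-.1,0.03,.08]),rate=.2)
for n in('side','top'):
    c=cams.capture(n); cv2.imwrite(f'pics/{n}9.png',c['image']);np.savez(f'{n}9.npz',**c)
E
```

```text
1.64 26.67 0.0145 [-0.0022 -0.1332  0.0223] [ 2.8 -3.2 -1.6] [-0.41 -0.17  0.27] lev -1.636
1.68 26.92 0.0152 [-0.0023 -0.133   0.0224] [ 6.9 -1.7 -7.5] [-0.07 -0.78  0.18] lev -1.676
rel 27.68 0.034 [-0.0064 -0.1322  0.0218] [ 0.4  0.7 -0.2] [0.04 0.36 0.  ] lev -1.68
up 28.83 0.0339 [-0.0072 -0.1319  0.1711] [-0.6 -0.7 -0.9] [ 0.13  0.34 -0.02] lev -1.68
```

View pics/top9.png

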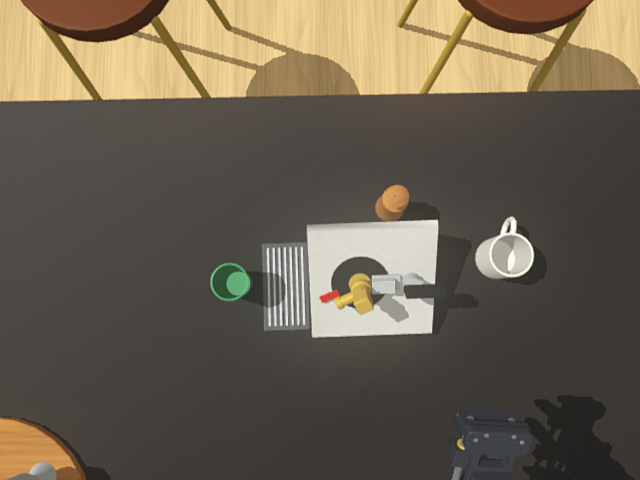

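View pics/side9.png

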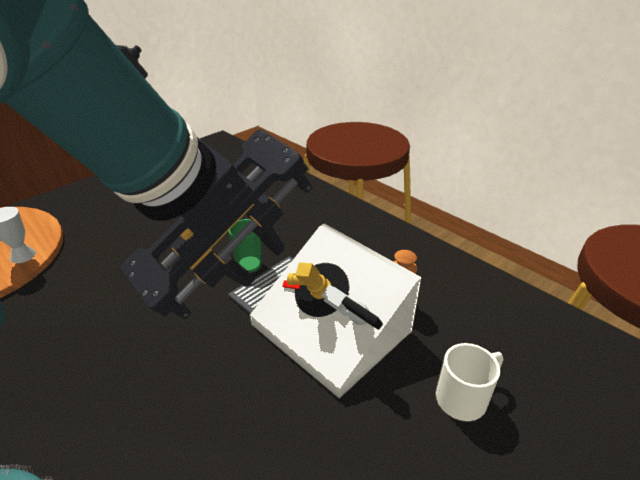

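```bash
python3 - <<'E'
from h import *
for f in('3','9'):
  for n in('side','top'):
    c=load(f'{n}{f}.npz'); m=masks(c)
    bb=np.zeros((480,640),bool); bb[258:325,283:400]=1
    P,uv=bydepth(c,m['brass']&bb); p=(P-O)@D
    top=(p[:,2]>.082)&(p[:,2]<.092)
    r=cv2.minAreaRect(((onplane(c,uv[top],O+.0863*ez,ez)-O)@D)[:,:2].astype(np.float32)); hc=np.array(r[0])
    d=p[:,:2]-hc;ro=np.hypot(*d.T);o=(p[:,2]>.038)&(p[:,2]<.053)&(ro>.024)&(ro<.06)&(p[:,1]>.012)
    print(f,n,r[2],'ridge',np.arctan2(d[o,1].mean(),d[o,0].mean()))
    bb[:]=0; bb[270:330,335:445]=1
    if n=='top': bb[:,:400]=0
    k=(np.hypot(p[:,0]*0,0)>1)
    P,uv=bydepth(c,(c['image'].max(2)<100)&bb); q=(P-O)@D; j=(abs(q[:,2]-.056)<.004)&(q[:,1]<-.06)
    if j.sum(): a=cv2.fitLine(q[j][:,:2].astype(np.float32),cv2.DIST_L2,0,.01,.01).ravel(); print('lever',j.sum(),q[j].mean(0).round(4),a[:2])
E
```

```text
3 side 30.05099868774414 ridge 2.063043159210676
lever 333 [ 0.0137 -0.0935  0.0552] [ 0.9987391  -0.05020114]
3 top 28.054798126220703 ridge 1.9750440521000927
lever 269 [ 0.0175 -0.0911  0.0563] [ 0.9988452  -0.04804413]
9 side 28.34907341003418 ridge 2.0690414811903044
lever 334 [-0.0018 -0.1108  0.0553] [ 0.00800871 -0.99996793]
9 top 28.054798126220703 ridge 1.9708179436917226
lever 295 [ 0.002  -0.1063  0.0561] [0.0163346 0.9998666]
```

```bash
python3 - <<'E'
from cell import manip,order
s=manip.state();print(s['clock'],s['contact_force'])
print(order.close_job())
E
```

```text
29.7417 [ 1.33407518 -0.01577563 -0.17569492]
the job is handed in; nothing more can be done
None
```

I handed the job in at 29.7 s, with the elbow screwed round to the red tab and the cam lever turned to its closed stop. No verdict is reported, so what follows rests on my own checks.

**Elbow:** I gripped the square head and turned it 3.65 rad clockwise in a single grip, then let go.
- **Final pointing:** the estimates put the outlet at 2.02–2.08 rad in the deck frame, against about 2.00 rad for the tab. That leaves it roughly 1–4 mm short of the tab's centre line, where 6.5 mm is allowed.
- **Disagreement:** the two cameras differ by up to 0.09 rad on the outlet's direction. I averaged them and made no corrective turn.
- **Side force:** the turn built up about 17 N sideways, because the grip was 2–3 mm off the stub's axis.

**Cam lever:** My first try closed on nothing, because the real fingertips sit about 17 mm behind the reported TCP. That try moved nothing. I regripped lower, with the gripper reading 13.9 mm on the 14 mm bar, and turned it until the force reversed at the stop.

**Last pictures:** The lever lies along deck -y, within about 0.02 rad of closed, and the elbow is unchanged after locking. By eye, the tab, tumbler, mug and mill look unmoved. The gripper is clear, with contact force about 1 N.

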